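# Level wet paint on the drying carousel, then park it

## Task

Freshly sprayed model car parts stand on a hand-cranked drying carousel. Turn the crank so that the turntable runs anticlockwise (seen from above) at 1.5 rad/s, keep it between 1.3 and 1.7 rad/s for six seconds without a break so that the paint levels, and never let it pass 2.2 rad/s; then bring it to rest with its pointer in front of the index post, let go of the crank and withdraw. The paint is wet: never touch the turntable, its parts or its brake arm, work it by the crank alone, and leave the jars and the loose chassis alone.

Things in the scene. Friction and masses are not known exactly. Their poses are not given: they have to be found in the camera images.
- station: Round grey cast base of the carousel, 200 mm diameter, fixed to the bench. Origin on the bench, on the upright axis shared by turntable and crank; z up. Beyond the turntable's rim stand a steel index post (14 x 30 mm, 95 mm high) 203 mm from the axis along the station's +x, and along its -x the bracket of the brake arm, 94 mm high.
- knob (a point): Centre of the crank's knob, an upright black sleeve of 26 mm diameter, 126 to 171 mm above the bench, that spins freely on its pin, 60 mm from the station's axis; this point is 152 mm above the bench. Its steel arm, 112 to 122 mm up, sits above the hub. Pinch the knob from above and carry it round the axis in a level circle; the gripper's yaw may stay fixed.
- turntable (a joint): Angle of the turntable about the station's axis (rad), anticlockwise from above positive, endless, counts whole turns; at every multiple of 2 pi its pointer is at the index. Disc of 300 mm diameter, its top 60 mm above the bench. Inertia nominally 0.034 kg m2; drag about 0.05 N m (most of it from the brake arm; 0.02 to 0.1) plus 0.010 N m per rad/s.
- crank (a joint): Angle of the crank relative to the turntable (rad, anticlockwise positive, endless). No fixed drive: a slipping fluid coupling in the hub puts 0.055 N m on the disc per rad/s of this joint's speed, either sign. At nominal drag 1.5 rad/s of the disc needs the crank to circle at 2.65 rad/s over the bench; 2.1 to 3.5 occur. The disc lags by a time constant of about 0.5 s.
- pointer (a point): Top of the steel pointer, a tongue 14 mm wide and 12 mm thick that sticks out 27 mm from the turntable's rim; this point lies 165 mm from the axis, 60 mm above the bench. The wet parts on the disc, two fenders, two bonnets and a seat bench on wooden holders, reach at most 103 mm above the bench.
- mark (a point): Fixed point in front of the index post, 165 mm from the axis along the station's +x and 60 mm above the bench, where the pointer stands when it is at the index.
- brake: Brake arm of 75 mm, hinged on a bracket 200 mm from the axis along the station's -x, 85 mm above the bench (its origin; the arm points along its +x); by its own weight and a brass weight, nominally 55 g in all, its round rubber pad rubs on the disc 130 mm from the axis. Top at 103 mm. Its rubbing differs from time to time. Not to be touched.
- chassis: Loose grey model chassis with four wheels, 160 x 66 x 48 mm, lying right of the station; origin under its centre. To be left alone.
- jar_a: Loose paint jar, 42 mm diameter, 55 mm high, origin under its centre. To be left alone.
- jar_b: Loose paint jar, 42 mm diameter, 55 mm high, origin under its centre. To be left alone.

How it is judged:
By the outcome, as a careful person would: the job done as asked, in the order asked, and still so for the second after the job is handed in, with the robot touching nothing.
It also fails if it takes over 64 s, if anything falls off the work surface, if the arm or the gripper's body presses on something with over 40 N, if the wrist force passes 120 N, or if a joint passes its speed limit or range.

## Robot

A 6-joint arm with a two-finger parallel gripper is mounted at the origin on the work surface. World frame = base frame: x ahead of the robot, y to its left, z up, the work surface at z = 0. Lengths are in mm, angles in rad, forces in N, time in s.
With the tool pointing down it reaches from about 225 to 725 mm from the base axis. Payload 3.1 kg.
Tool frame: the origin (TCP) lies midway between the tips of the shut fingers; the grasp point (between the pads) lies 19 mm behind it; z points along the fingers, y is the direction in which the jaws open and shut (so a half turn about z gives the same grasp; the last joint's range is limited). The gripper opens to 85 mm and grips with 20 to 120 N. Pads are 22 mm wide; open, the fingers measure 114 mm over their backs; the gripper's body (76 mm by 85 mm) begins 54 mm behind the grasp point. The pads swing forward as they close: fully open they stand 13 mm farther back than shut.
Start: joints at [1.08, 0.048, 0.099, 1.622, 0, 1.443], TCP at [186.326, 490.816, 231.312] pointing down, gripper open.
Joint ranges: [-2.91, 2.91], [-0.99, 1.94], [-1.21, 1.42], [-2.12, 2.29], [-1.49, 1.47], [-3.14, 3.14]. Speed limits (rad/s): [2.79, 2.79, 3.14, 3.14, 3.14, 3.14].

## Interface

Orientations are given as a unit quaternion [x, y, z, w].
In Python, from cell import * gives the robot as it stands.
- The arm moves only by the tool apply_moves, never from a script. Its argument "moves" is text: rows parted by semicolons, each of 5 numbers parted by spaces: the gripper's target within -1 to 1 (shut at 1, half-way at 0, fully open at -1), then the shift along the tool's x, y, z in m, then the turn about the tool's z in degrees. In form: jaw x y z turn; .... A call has 1 to 20 rows; each row shifts and turns the commanded pose from where the row before left it, along the tool's axes as they then stand; what a row does not reach is not made up. A row lasts 1/12 s, in which the tool goes at most 41.7 mm and 7.16 degrees, less where a joint would pass 70% of its speed; a pose out of reach is approached as far as the arm can. A call with a gripper value outside its range is refused whole. The fingers move at their own pace and stop on an object; "force" is the grip in N (left out, the last holds). Time passes only in rows, so rows that do not move let the fingers close. It gives the time, the measured TCP pose, the force and the opening at its end, in the units of the state.
- read_state(): the state, without advancing time (a new reading comes with each control period).
- grab_frame(name): name is "scene" or "top"; returns the picture (480x640x3 uint8, blue, green, red); there is no depth.
- calibration(name): a dict with "intrinsics" (3x3 intrinsics, pixels), "R" (3x3) and "t" (3): a world point X has camera coordinates R X + t. Camera axes: x right, y down, z forward; pixel columns grow to the right and rows downward; lengths in mm; the calibration is good to about 2 mm. A picture is of the moment at which its call begins. calibration takes no time and is no camera call.
- close_job(): hands the job in, once; it reports no verdict.
Trained networks look in the newest picture that a camera, given by its name, has taken for a name from the list of things; names that differ only in an ending like _2 or _b are one class to them, and where a whole thing is asked for, a point or a joint stands for the part that bears it (a point fixed in the world has none). Each returns a list of dicts, best first, with "conf" (0 to 1); they miss things now and then, are a little off and sometimes report something else, mostly with a low value. They report only what shows in the picture. A call takes as long as a camera call.
- cut_out(camera, name): "region" (480x640 bool, what is visible of it) and "rect" ([centre column, centre row, width, height] in pixels, round what is visible of it).
The state is a dict: "time_s": time; "joints": joint angles; "qd": joint speeds; "joint_torque": joint torques, N m; "tcp_pos": TCP position; "ee_rot": TCP orientation; "contact_force": force on the tool from outside, world axes, zero at the start; "wrist_torque": the same for the moment, N m; "grip_width": finger opening in mm.
Only numpy, scipy, OpenCV 4.12 (cv2) and the standard library are available. Lean on these libraries where they do the work, as an engineer would, in place of code of your own. Each camera call takes 0.05 s, during which the arm holds its last target. There are 200 camera calls.

## Working session

There is one attempt and no reset: what is moved stays moved. The work goes in short steps, Python scripts to look and compute and a tool call to move; the robot and the scene stay as the last step left them, time stands still between calls to the robot, and variables do not carry over. Pictures are saved under pics/ and viewed, about 8 in all and at most 12, crops included, and the job is handed in when it is done.

Besides the shell and the picture viewer there is one more tool, called after ">>>" as name(argument=value, ...), one argument or row to a line, values as JSON. apply_moves: Moves the arm, as the interface text tells. Its arguments: {"type":"object","properties":{"moves":{"type":"string"},"force":{"type":"number"}},"required":["moves"]}

```bash
mkdir -p pics; ls
python3 - <<'E'
from cell import *
import cv2
for c in("scene","top"):
    cv2.imwrite(f"pics/{c}0.png",grab_frame(c))
    k=calibration(c);print(c,k["intrinsics"],k["R"],k["t"])
    for n in("station","knob","pointer","brake"):
        print(n,[(round(d["conf"],2),[round(float(v),1) for v in d["rect"]]) for d in cut_out(c,n)][:3])
s=read_state();print(s)
E
```

```text
pics
scene [[476.65903562   0.         319.18034461]
 [  0.         476.65903562 237.10121724]
 [  0.           0.           1.        ]] [[ 0.7787286   0.62732392  0.0068167 ]
 [ 0.3942938  -0.48094738 -0.78308494]
 [-0.48796943  0.61249842 -0.62187741]] [-377.92425815 -189.50481543 1324.24363763]
station [(0.75, [335.4, 254.7, 207.9, 136.8]), (0.45, [257.9, 229.4, 41.2, 24.9])]
knob [(0.72, [333.5, 211.4, 27.7, 49.2]), (0.53, [335.4, 254.4, 209.1, 134.9]), (0.21, [194.2, 362.9, 30.5, 40.6])]
pointer [(0.77, [331.9, 252.8, 147.5, 130.1])]
brake [(0.59, [259.7, 228.9, 46.2, 25.2])]
top [[456.32642823   0.         319.50829635]
 [  0.         456.32642823 236.23169284]
 [  0.           0.           1.        ]] [[-0.02065185 -0.9997793   0.00385275]
 [-0.98274057  0.01959103 -0.18394881]
 [ 0.18383274 -0.00758514 -0.98292827]] [-118.04152473  578.29799906  879.83025245]
station [(0.76, [293.6, 239.2, 149.1, 193.9]), (0.31, [461.6, 326.4, 43.1, 79.5]), (0.22, [290.9, 237.8, 146.5, 141.1])]
knob [(0.85, [278.3, 234.6, 49.6, 32.0]), (0.38, [321.8, 309.6, 20.0, 41.0])]
pointer [(0.83, [293.6, 238.4, 155.3, 143.8])]
brake [(0.59, [321.6, 307.7, 25.0, 42.4])]
{'time_s': 0.5, 'joints': array([ 1.08021009e+00,  4.80317260e-02,  9.91502422e-02,  1.62196944e+00,
       -4.14772472e-05,  1.44297275e+00]), 'qd': array([ 0.00051749,  0.0002766 ,  0.00168974,  0.00067452, -0.0002209 ,
        0.0010436 ]), 'joint_torque': array([-6.28048638e-04, -3.38208675e+01,  3.19780576e+01,  2.56557571e-03,
       -2.77721892e-04,  2.38156609e-06]), 'tcp_pos': array([186.32946817, 490.80654298, 231.27005573]), 'ee_rot': array([ 1.80388414e-01,  9.83595455e-01, -3.23159454e-05,  1.14477375e-05]), 'contact_force': array([-0.69370362, -0.4160106 , -0.1064402 ]), 'wrist_torque': array([-0.01459027,  0.0138903 , -0.02005078]), 'grip_width': 85.205147032127}
```

View pics/top0.png

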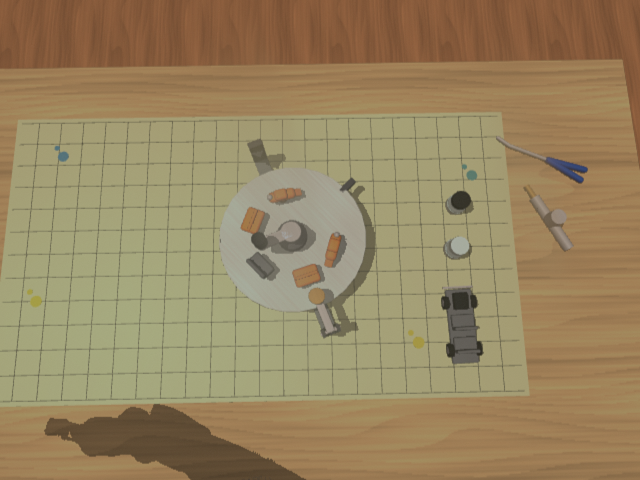

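View pics/scene0.png

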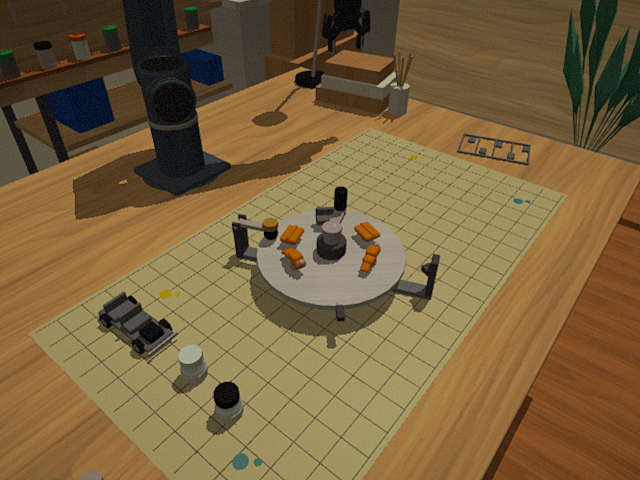

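The top view shows the disc at about (293,239), the knob at (260,240), the pointer at (348,185), the index post at (258,150) and the brake at (322,310). The scene view agrees with this. Next I'll rectify the picture and measure.

```bash
cat > h.py <<'E'
from cell import *
import cv2, numpy as np
from scipy.optimize import least_squares
def ray(c,uv,z):
    k=calibration(c);K,R,t=map(np.array,(k["intrinsics"],k["R"],k["t"]))
    uv=np.atleast_2d(uv).astype(float);d=np.c_[uv,np.ones(len(uv))]@np.linalg.inv(K).T@R
    o=-R.T@t; return (o+d*((z-o[2])/d[:,2])[:,None])[:,:2]
def proj(c,X):
    k=calibration(c);K,R,t=map(np.array,(k["intrinsics"],k["R"],k["t"]))
    p=(np.atleast_2d(X)@R.T+t)@K.T; return p[:,:2]/p[:,2:]
def rect(c,img,z,cx,cy,h,s=1.5):
    # rectified: right=+x, up=+y
    q=np.array([[cx-h,cy+h,z],[cx+h,cy+h,z],[cx+h,cy-h,z],[cx-h,cy-h,z]],float)
    n=2*h*s; M=cv2.getPerspectiveTransform(proj(c,q).astype(np.float32),np.float32([[0,0],[n,0],[n,n],[0,n]]))
    return cv2.warpPerspective(img,M,(int(n),int(n)),flags=cv2.INTER_CUBIC)
def fit(P,r):
    f=lambda c:np.hypot(*(P-c).T)-r
    return least_squares(f,P.mean(0),loss="soft_l1",f_scale=1.5).x
E
python3 - <<'E'
from h import *
for c in("top","scene"):
    img=cv2.imread(f"pics/{c}0.png"); grab_frame(c)
    r=cut_out(c,"turntable")[0]; m=r["region"].astype(np.uint8)
    ct=max(cv2.findContours(m,0,1)[0],key=len)[:,0]
    P=ray(c,ct,60); ctr=fit(P,150); d=np.hypot(*(P-ctr).T); print(c,"axis",ctr,np.median(abs(d-150)))
    far=P[d>158]; print("far",len(far),far.mean(0) if len(far) else 0, [round(float(a),3) for a in np.arctan2(*(far-ctr).T[::-1])])
    cx,cy=np.round(ctr)
    o=rect(c,img,60,cx,cy,225,1.33)
    k=cut_out(c,"knob")[0]["region"]
    hs=np.argwhere(k&(img.max(2)<60))[:,::-1]
    print("knob dark",len(hs),ray(c,hs.mean(0),152), hs.mean(0))
    cv2.imwrite(f"pics/r_{c}.png",cv2.resize(o,(590,590)))
    for n in("brake",):
        for b in cut_out(c,n)[:2]: print(n,b["conf"],b["rect"])
E
```

```text
top axis [574.27130306 -74.41172946] 1.5744994380390125
far 16 [ 689.24822444 -197.84400052] [-0.864, -0.863, -0.862, -0.86, -0.859, -0.85, -0.841, -0.832, -0.815, -0.798, -0.789, -0.781, -0.781, -0.78, -0.78, -0.78]
knob dark 0 [[nan nan]] [nan nan]
brake 0.63 [322.2, 307.3, 27.6, 43.2]
brake 0.62 [455.4, 202.7, 28.4, 24.8]<stdin>:12: RuntimeWarning: Mean of empty slice.
  ret = um.true_divide(
Traceback (most recent call last):
IndexError: list index out of range
```

View pics/r_top.png

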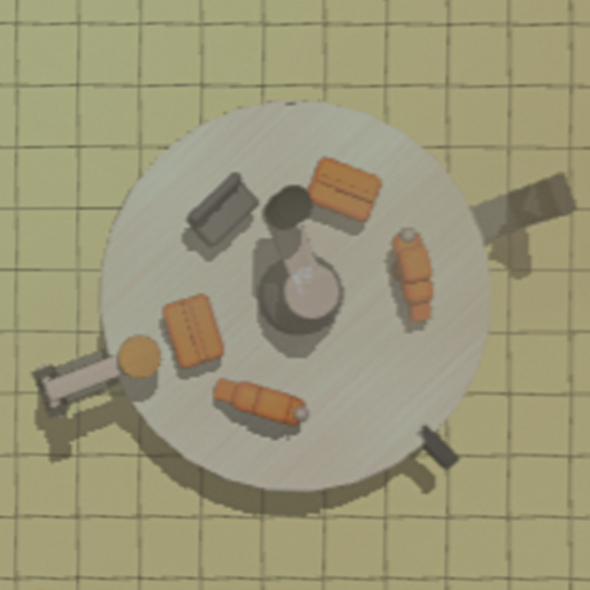

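The rectified view puts the disc centre at (295,295), the pointer tip at (448,458), the post at about (555,195) and the brake bracket at (48,390). Next I'll check the post, bracket and knob at their own heights with a composite.

Run:
```python
from h import *
img=cv2.imread("pics/top0.png"); A=np.array([574.,-74.5])
def tile(z,cx,cy,h=40): 
    o=rect("top",img,z,cx,cy,h,3.75)
    for i in range(0,300,75): o[i,:]=o[i,:]//2; o[:,i]=o[:,i]//2
    return o
th=.37; u=np.array([np.cos(th),np.sin(th)])
p=np.round(A+203*u); b=np.round(A-200*u); q=np.round(A+165*np.array([np.cos(-.81),np.sin(-.81)]))
k=ray("top",[260,240],171)[0].round()
print("post",p,"brk",b,"ptr",q,"knob",k)
cv2.imwrite("pics/t1.png",np.vstack([np.hstack([tile(95,*p),tile(94,*b)]),np.hstack([tile(60,*q),tile(171,*k)])]))
```

```text
post [763.  -1.] brk [ 388. -147.] ptr [ 688. -194.] knob [549. -23.]
```

View pics/t1.png

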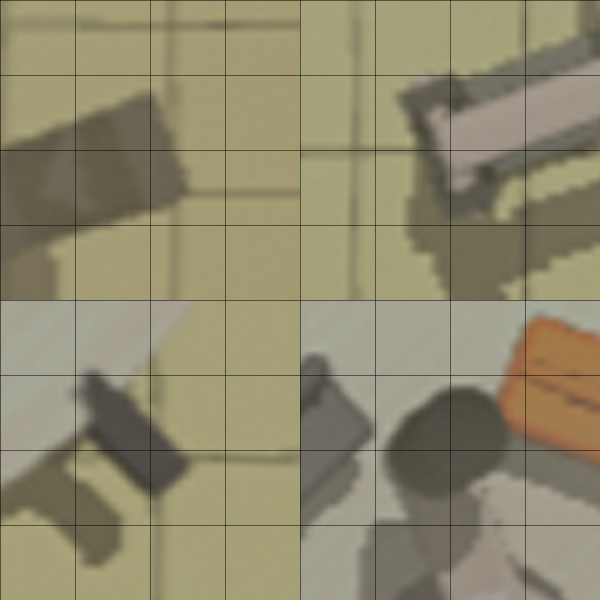

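>>> apply_moves(
  moves="-0.4 0 0 0 -6.93;-0.4 0 0 0 -6.93;-0.4 0 0 0 -6.93;-0.4 -0.0215 -0.03 0 0;-0.4 -0.0215 -0.03 0 0;-0.4 -0.0215 -0.03 0 0;-0.4 -0.0215 -0.03 0 0;-0.4 -0.0215 -0.03 0 0;-0.4 -0.0215 -0.03 0 0;-0.4 -0.0215 -0.03 0 0;-0.4 -0.0215 -0.03 0 0;-0.4 -0.0215 -0.03 0 0;-0.4 -0.0215 -0.03 0 0;-0.4 -0.0215 -0.03 0 0;-0.4 -0.0215 -0.03 0 0;-0.4 -0.0215 -0.03 0 0;-0.4 -0.0215 -0.03 0 0;-0.4 -0.0215 -0.03 0 0;-0.4 -0.0215 -0.03 0 0;-0.4 -0.0215 -0.03 0 0",
  force=30,
)

```text
time_s: 2.47
tcp_pos: [552.7, -20.9, 231.4]
ee_rot: [0.0, 1.0, 0.0, 0.0]
contact_force: [0.8, 0.1, -0.1]
grip_width: 59.7
```

>>> apply_moves(
  moves="-0.4 0 0 0 0;-0.4 0 0 0 0;-0.4 0 0 0 0",
)

```text
time_s: 2.72
tcp_pos: [551.5, -19.0, 231.1]
ee_rot: [0.0, 1.0, 0.0, -0.001]
contact_force: [-0.2, -0.3, -0.2]
grip_width: 59.8
```

Run:
```python
from h import *
s=read_state();print(s["time_s"],s["tcp_pos"],s["ee_rot"],s["grip_width"],s["joints"],s["contact_force"])
a=grab_frame("scene");cv2.imwrite("pics/s1.png",a[130:330,220:460])
```

```text
2.7167 [551.47935682 -19.00552992 231.09343687] [ 2.21811498e-04  9.99999775e-01  3.44305649e-04 -5.31284359e-04] 59.839708049246376 [-1.56282776e-01  1.19620461e-01  1.75022035e-01  1.62735459e+00
  5.15089447e-04 -1.55839451e-01] [-0.17712347 -0.30802498 -0.2174786 ]
```

View pics/s1.png

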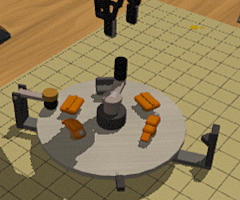

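Run:
```python
from h import *
print(proj("scene",[[551,-18.8,171],[551,-18.8,126],[727.3,-14.7,60]])-[220,130])
# crank tables: start angle 112 deg, tool x=-world x, tool y = world y, mm
def tab(phis):
    P=60*np.c_[-np.cos(phis),np.sin(phis)]/1000; d=np.diff(np.round(P,4),axis=0); return ";".join(f"1 {x:.4f} {y:.4f} 0 0" for x,y in d)
```

```text
[[119.78546605  57.72547261]
 [119.03679807  76.55368564]
 [191.94403922 136.71718926]]
```

The crop shows the knob top at (121,59), matching the projected (120,58), with the gripper above it. Descend and grip.

>>> apply_moves(
  moves="-0.4 0 0 0.0245 0;-0.4 0 0 0.0245 0;-0.4 0 0 0.0245 0;-0.4 0 0 0.0245 0;-0.4 0 0 0 0;-0.4 0 0 0 0;1 0 0 0 0;1 0 0 0 0;1 0 0 0 0;1 0 0 0 0;1 0 0 0 0;1 0 0 0 0;1 0 0 0 0;1 0 0 0 0",
  force=30,
)

```text
time_s: 3.93
tcp_pos: [553.3, -18.6, 136.2]
ee_rot: [-0.0, 1.0, 0.001, 0.002]
contact_force: [-0.8, 2.9, 6.1]
grip_width: 24.9
```

```bash
cat >> h.py <<'E'
A=np.array([573.5,-74.4]); Y0=0.370; POINT0=-0.8144
def orange(c,img):
    # polar map (angle x radius) of orange on plane z=85 about the axis
    th=np.radians(np.arange(0,360,.5)); r=np.arange(60,135,2.)
    T,Rr=np.meshgrid(th,r,indexing="ij")
    X=np.c_[(A[0]+Rr*np.cos(T)).ravel(),(A[1]+Rr*np.sin(T)).ravel(),np.full(T.size,85.)]
    p=proj(c,X).astype(np.float32).reshape(*T.shape,2)
    h=cv2.cvtColor(cv2.remap(img,p[...,0],p[...,1],cv2.INTER_LINEAR),cv2.COLOR_BGR2HSV)
    return ((h[...,0]<18)&(h[...,1]>130)&(h[...,2]>70)).astype(float)
def disc(c,img):
    a=orange(c,cv2.imread(f"pics/{c}0.png")); b=orange(c,img)
    s=np.fft.ifft(np.fft.fft(b,axis=0)*np.conj(np.fft.fft(a,axis=0)),axis=0).real.sum(1)
    i=int(s.argmax()); n=(a.sum()*b.sum())**.5+1e-9
    f=lambda k:s[k%720]
    den=f(i-1)-2*f(i)+f(i+1); j=i+(0.5*(f(i-1)-f(i+1))/den if den else 0)
    ang=(np.radians(j*.5)+POINT0-Y0+np.pi)%(2*np.pi)-np.pi   # joint angle wrapped
    return ang, s[i]/n, b.sum()/a.sum()
def shot(name,cams=("scene",)):
    s=read_state(); print("t",s["time_s"],s["tcp_pos"].round(1),"w",round(s["grip_width"],1),"F",s["contact_force"].round(1))
    for c in cams:
        t=read_state()["time_s"]; im=grab_frame(c); cv2.imwrite(f"pics/{name}_{c}.png",im); print(c,t,"angle,score,vis",np.round(disc(c,im),3))
E
python3 -c "
from h import *
shot('g',('scene','top'))
im=np.hstack([cv2.imread('pics/g_scene.png')[100:350,180:480],cv2.imread('pics/g_top.png')[110:360,150:450]]);cv2.imwrite('pics/g.png',im)"
```

```text
t 3.9333 [553.3 -18.6 136.2] w 24.9 F [-0.8  2.9  6.1]
scene 3.9333 angle,score,vis [-1.184  0.983  1.01 ]
top 3.9833 angle,score,vis [1.096 0.529 0.904]
```

View pics/g.png

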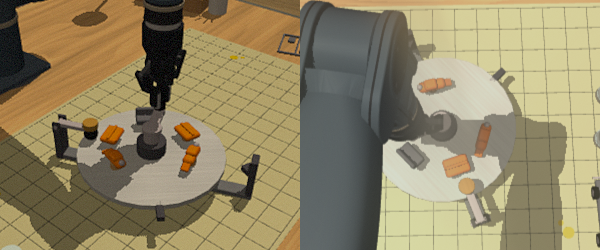

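The left half (scene) shows the fingers on the knob at about (158,100). The right half (top) shows the arm hiding part of the disc. I'll track with the scene camera and write the crank tables.

```bash
cat > tab.py <<'E'
import sys, numpy as np
# usage: tab.py x0 y0 phi0deg step,step*n...   (commanded start in mm about world)
A=np.array([573.5,-74.4])
def rows(p,phi,steps):
    out=[]; p=np.array(p,float)
    for s in steps:
        phi+=s; q=A+60*np.array([np.cos(np.radians(phi)),np.sin(np.radians(phi))]); d=np.round((q-p)/1000,4); p+=d*1000
        out.append(f"1 {-d[0]:.4f} {d[1]:.4f} 0 0")
    print(";".join(out)); print("END",p.round(2),round(phi,3)); return p,phi
if __name__=="__main__":
    a=sys.argv; st=[]
    p,phi=[float(a[1]),float(a[2])],float(a[3])
    for call in a[4:]:
        st=[]
        for k in call.split(","):
            v,_,n=k.partition("x"); st+=[float(v)]*int(n or 1)
        p,phi=rows(p,phi,st)
E
python3 tab.py 551.5 -19 111.7 2,4,6,8,10,12,12.5x14 12.5x20 12.5x20
```

```text
1 0.0021 -0.0005 0 0;1 0.0038 -0.0018 0 0;1 0.0054 -0.0032 0 0;1 0.0066 -0.0051 0 0;1 0.0072 -0.0076 0 0;1 0.0067 -0.0106 0 0;1 0.0045 -0.0123 0 0;1 0.0017 -0.0129 0 0;1 -0.0011 -0.0131 0 0;1 -0.0040 -0.0124 0 0;1 -0.0065 -0.0113 0 0;1 -0.0088 -0.0097 0 0;1 -0.0107 -0.0075 0 0;1 -0.0121 -0.0050 0 0;1 -0.0128 -0.0023 0 0;1 -0.0131 0.0006 0 0;1 -0.0126 0.0034 0 0;1 -0.0116 0.0060 0 0;1 -0.0100 0.0084 0 0;1 -0.0080 0.0103 0 0
END [ 624.8 -105.6] 328.7
1 -0.0055 0.0119 0 0;1 -0.0028 0.0127 0 0;1 -0.0000 0.0131 0 0;1 0.0028 0.0127 0 0;1 0.0055 0.0119 0 0;1 0.0079 0.0104 0 0;1 0.0100 0.0084 0 0;1 0.0116 0.0060 0 0;1 0.0126 0.0034 0 0;1 0.0131 0.0006 0 0;1 0.0128 -0.0023 0 0;1 0.0121 -0.0050 0 0;1 0.0107 -0.0075 0 0;1 0.0089 -0.0096 0 0;1 0.0065 -0.0113 0 0;1 0.0039 -0.0124 0 0;1 0.0012 -0.0131 0 0;1 -0.0017 -0.0129 0 0;1 -0.0045 -0.0123 0 0;1 -0.0070 -0.0110 0 0
END [ 526.7 -111.9] 578.7
1 -0.0092 -0.0093 0 0;1 -0.0110 -0.0070 0 0;1 -0.0123 -0.0045 0 0;1 -0.0129 -0.0017 0 0;1 -0.0131 0.0011 0 0;1 -0.0124 0.0040 0 0;1 -0.0113 0.0065 0 0;1 -0.0097 0.0088 0 0;1 -0.0075 0.0107 0 0;1 -0.0050 0.0121 0 0;1 -0.0023 0.0128 0 0;1 0.0006 0.0131 0 0;1 0.0034 0.0126 0 0;1 0.0060 0.0116 0 0;1 0.0084 0.0100 0 0;1 0.0103 0.0080 0 0;1 0.0119 0.0055 0 0;1 0.0127 0.0028 0 0;1 0.0131 0.0000 0 0;1 0.0127 -0.0028 0 0
END [554.3 -17.6] 828.7
```

>>> apply_moves(
  moves="1 0.0021 -0.0005 -0.002 0;1 0.0038 -0.0018 0 0;1 0.0054 -0.0032 0 0;1 0.0066 -0.0051 0 0;1 0.0072 -0.0076 0 0;1 0.0067 -0.0106 0 0;1 0.0045 -0.0123 0 0;1 0.0017 -0.0129 0 0;1 -0.0011 -0.0131 0 0;1 -0.0040 -0.0124 0 0;1 -0.0065 -0.0113 0 0;1 -0.0088 -0.0097 0 0;1 -0.0107 -0.0075 0 0;1 -0.0121 -0.0050 0 0;1 -0.0128 -0.0023 0 0;1 -0.0131 0.0006 0 0;1 -0.0126 0.0034 0 0;1 -0.0116 0.0060 0 0;1 -0.0100 0.0084 0 0;1 -0.0080 0.0103 0 0",
)

```text
time_s: 5.7
tcp_pos: [625.9, -108.2, 136.2]
ee_rot: [0.001, 1.0, -0.002, 0.001]
contact_force: [2.5, -4.1, 2.8]
grip_width: 25.3
```

```bash
python3 -c "
from h import *
shot('a1')"
```

```text
t 5.7 [ 625.9 -108.2  136.2] w 25.3 F [ 2.5 -4.1  2.8]
scene 5.7 angle,score,vis [-0.191  0.589  0.838]
```

>>> apply_moves(
  moves="1 -0.0055 0.0119 0 0;1 -0.0028 0.0127 0 0;1 -0.0000 0.0131 0 0;1 0.0028 0.0127 0 0;1 0.0055 0.0119 0 0;1 0.0079 0.0104 0 0;1 0.0100 0.0084 0 0;1 0.0116 0.0060 0 0;1 0.0126 0.0034 0 0;1 0.0131 0.0006 0 0;1 0.0128 -0.0023 0 0;1 0.0121 -0.0050 0 0;1 0.0107 -0.0075 0 0;1 0.0089 -0.0096 0 0;1 0.0065 -0.0113 0 0;1 0.0039 -0.0124 0 0;1 0.0012 -0.0131 0 0;1 -0.0017 -0.0129 0 0;1 -0.0045 -0.0123 0 0;1 -0.0070 -0.0110 0 0",
)

```text
time_s: 7.42
tcp_pos: [529.1, -110.4, 136.2]
ee_rot: [-0.0, 1.0, 0.003, 0.003]
contact_force: [7.5, 6.7, 1.3]
grip_width: 25.0
```

```bash
python3 -c "
from h import *
shot('a2')"
```

```text
t 7.4167 [ 529.1 -110.4  136.2] w 25.0 F [7.5 6.7 1.3]
scene 7.4167 angle,score,vis [-1.138  0.717  0.986]
```

```bash
cat >> h.py <<'E'
def pointer(c,img,show=True):
    th=np.radians(np.arange(0,360,.5)); r=np.arange(157,174,1.)
    T,Rr=np.meshgrid(th,r,indexing="ij")
    X=np.c_[(A[0]+Rr*np.cos(T)).ravel(),(A[1]+Rr*np.sin(T)).ravel(),np.full(T.size,60.)]
    p=proj(c,X).astype(np.float32).reshape(*T.shape,2)
    h=cv2.cvtColor(cv2.remap(img,p[...,0],p[...,1],cv2.INTER_LINEAR),cv2.COLOR_BGR2HSV)
    d=((h[...,1]<70)&(h[...,2]<100)).mean(1)
    n,lab=cv2.connectedComponents((d>.5).astype(np.uint8)[None]); out=[]
    for i in range(1,n):
        k=np.where(lab[0]==i)[0]
        if len(k)>=3: out.append((round((np.radians(k.mean()*.5)-Y0+np.pi)%(2*np.pi)-np.pi,3),len(k)*.5,round(d[k].mean(),2)))
    return out
E
python3 -c "
from h import *
for n in ('scene0','a1_scene','a2_scene'): print(n,pointer('scene',cv2.imread(f'pics/{n}.png')))
cv2.imwrite('pics/a.png',np.hstack([cv2.imread(f'pics/a{i}_scene.png')[130:350,210:470] for i in (1,2)]))"
```

```text
scene0 [(np.float64(-0.322), 6.0, np.float64(0.97)), (np.float64(3.025), 2.5, np.float64(0.89)), (np.float64(-2.77), 12.5, np.float64(0.94)), (np.float64(-1.186), 5.0, np.float64(0.99)), (np.float64(-0.431), 6.5, np.float64(0.91))]
a1_scene [(np.float64(-0.235), 8.0, np.float64(0.99)), (np.float64(1.493), 9.0, np.float64(0.67)), (np.float64(1.668), 4.0, np.float64(0.68)), (np.float64(1.759), 1.5, np.float64(0.73)), (np.float64(1.895), 6.0, np.float64(0.95)), (np.float64(3.025), 2.5, np.float64(0.85)), (np.float64(-2.691), 3.5, np.float64(0.87)), (np.float64(-0.444), 5.0, np.float64(0.89))]
a2_scene [(np.float64(1.991), 4.0, np.float64(0.75)), (np.float64(2.161), 3.5, np.float64(0.8)), (np.float64(2.305), 3.0, np.float64(0.63)), (np.float64(2.405), 1.5, np.float64(0.76)), (np.float64(3.025), 2.5, np.float64(0.89)), (np.float64(-2.696), 4.0, np.float64(0.85)), (np.float64(-0.444), 5.0, np.float64(0.89))]
```

View pics/a.png

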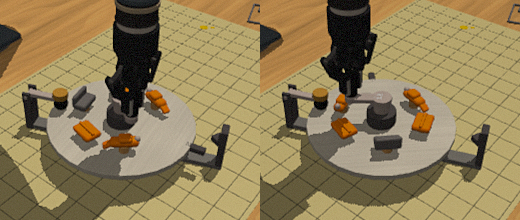

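Left (a1): the pointer is at (192,148), just short of the index. Right (a2): the pointer is at the far side, about (370,75), so the correlation was ambiguous. I'll use a proper 3D reprojection score instead.

```bash
cat >> h.py <<'E'
def omask(img):
    h=cv2.cvtColor(img,cv2.COLOR_BGR2HSV); return (h[...,0]<16)&(h[...,1]>140)&(h[...,2]>60)
def model():
    im=cv2.imread("pics/top0.png"); uv=np.argwhere(omask(im))[:,::-1]; P=ray("top",uv,95)-A
    r=np.hypot(*P.T); P=P[(r>50)&(r<118)]                  # leaves out the brake weight
    return np.vstack([np.c_[P*np.array(1.),np.full(len(P),z)] for z in (80.,95.)])
def disc(c,img):
    M=model(); m=omask(img); uv=np.argwhere(m)[:,::-1]
    P=ray(c,uv,88)-A; r=np.hypot(*P.T); k=(r>40)&(r<125); obs=np.zeros((480,640),np.uint8); obs[uv[k,1],uv[k,0]]=1
    def score(t):
        X=M.copy(); R=np.array([[np.cos(t),-np.sin(t)],[np.sin(t),np.cos(t)]]); X[:,:2]=M[:,:2]@R.T+A
        p=proj(c,X).round().astype(int); q=np.zeros((480,640),np.uint8); q[p[:,1],p[:,0]]=1
        q=cv2.morphologyEx(q,cv2.MORPH_CLOSE,np.ones((5,5),np.uint8)); return (q&obs).sum()/(q|obs).sum()
    ts=np.radians(np.arange(0,360,2)); s=np.array([score(t) for t in ts]); i=s.argmax()
    tf=ts[i]+np.radians(np.arange(-4,4.1,.25)); sf=np.array([score(t) for t in tf]); w=np.clip(sf-.85*sf.max(),0,None)
    t=(tf*w).sum()/w.sum(); far=abs((ts-ts[i]+np.pi)%(2*np.pi)-np.pi)>.35
    return (t+POINT0-Y0+np.pi)%(2*np.pi)-np.pi, sf.max(), s[far].max()
E
python3 -c "
from h import *
for n in ('scene0','g_scene','a1_scene','a2_scene'): print(n,np.round(disc('scene',cv2.imread(f'pics/{n}.png')),3))
d=ray('scene',[320,205],60)[0]-A; print('ptr a2',np.hypot(*d),np.arctan2(d[1],d[0])-Y0)
"; python3 tab.py 526.7 -111.9 578.7 12.5x20 12.5x20
```

```text
scene0 [-1.181  0.161  0.151]
g_scene [-1.187  0.227  0.17 ]
a1_scene [-0.21   0.256  0.134]
a2_scene [1.728 0.242 0.178]
ptr a2 159.56134213419142 2.008056532374531
1 -0.0092 -0.0093 0 0;1 -0.0110 -0.0070 0 0;1 -0.0123 -0.0045 0 0;1 -0.0129 -0.0017 0 0;1 -0.0131 0.0011 0 0;1 -0.0124 0.0040 0 0;1 -0.0113 0.0065 0 0;1 -0.0097 0.0088 0 0;1 -0.0075 0.0107 0 0;1 -0.0050 0.0121 0 0;1 -0.0023 0.0128 0 0;1 0.0006 0.0131 0 0;1 0.0034 0.0126 0 0;1 0.0060 0.0116 0 0;1 0.0084 0.0100 0 0;1 0.0103 0.0080 0 0;1 0.0119 0.0055 0 0;1 0.0127 0.0028 0 0;1 0.0131 0.0000 0 0;1 0.0127 -0.0028 0 0
END [554.3 -17.6] 828.7
1 0.0119 -0.0055 0 0;1 0.0104 -0.0079 0 0;1 0.0084 -0.0100 0 0;1 0.0060 -0.0116 0 0;1 0.0034 -0.0126 0 0;1 0.0006 -0.0131 0 0;1 -0.0023 -0.0128 0 0;1 -0.0050 -0.0121 0 0;1 -0.0075 -0.0107 0 0;1 -0.0096 -0.0089 0 0;1 -0.0113 -0.0065 0 0;1 -0.0124 -0.0039 0 0;1 -0.0131 -0.0012 0 0;1 -0.0129 0.0017 0 0;1 -0.0123 0.0045 0 0;1 -0.0110 0.0070 0 0;1 -0.0093 0.0092 0 0;1 -0.0070 0.0110 0 0;1 -0.0045 0.0123 0 0;1 -0.0017 0.0129 0 0
END [633.5 -75.8] 1078.7
```

```bash
python3 -c "
from h import *
im=cv2.imread('pics/top0.png');m=omask(im);print('top',m[160:320,215:370].sum(),len(model())); h=cv2.cvtColor(im,cv2.COLOR_BGR2HSV)
for p in ((307,276),(253,220),(285,196),(333,250),(293,200),(230,240)): print(p,h[p[1],p[0]])
im=cv2.imread('pics/a2_scene.png');h=cv2.cvtColor(im,cv2.COLOR_BGR2HSV)
for p in ((210+163,130+122),(210+83,130+127),(210+153,130+97)): print(p,h[p[1],p[0]])
"; sed -i 's/(h\[...,0\]<16)&(h\[...,1\]>140)&(h\[...,2\]>60)$/(h[...,0]<18)\&(h[...,1]>95)\&(h[...,2]>60)/' h.py
python3 -c "
from h import *
print(len(model()))
for n in ('scene0','g_scene','a1_scene','a2_scene'): print(n,np.round(disc('scene',cv2.imread(f'pics/{n}.png')),3))"
```

```text
top 155 310
(307, 276) [ 14 126 148]
(253, 220) [ 13 121 135]
(285, 196) [ 13 127 159]
(333, 250) [ 13 145 157]
(293, 200) [ 23  39 118]
(230, 240) [ 27  28 166]
(373, 252) [ 16 255 180]
(293, 257) [ 16 255 124]
(363, 227) [ 14 255 115]
2902
scene0 [-1.248  0.549  0.456]
g_scene [-1.249  0.541  0.449]
a1_scene [-0.136  0.481  0.329]
a2_scene [2.025 0.572 0.531]
```

>>> apply_moves(
  moves="1 -0.0092 -0.0093 0 0;1 -0.0110 -0.0070 0 0;1 -0.0123 -0.0045 0 0;1 -0.0129 -0.0017 0 0;1 -0.0131 0.0011 0 0;1 -0.0124 0.0040 0 0;1 -0.0113 0.0065 0 0;1 -0.0097 0.0088 0 0;1 -0.0075 0.0107 0 0;1 -0.0050 0.0121 0 0;1 -0.0023 0.0128 0 0;1 0.0006 0.0131 0 0;1 0.0034 0.0126 0 0;1 0.0060 0.0116 0 0;1 0.0084 0.0100 0 0;1 0.0103 0.0080 0 0;1 0.0119 0.0055 0 0;1 0.0127 0.0028 0 0;1 0.0131 0.0000 0 0;1 0.0127 -0.0028 0 0",
)

```text
time_s: 9.13
tcp_pos: [554.1, -18.0, 136.2]
ee_rot: [-0.0, 1.0, -0.001, 0.001]
contact_force: [2.4, -4.8, 4.4]
grip_width: 25.3
```

```bash
python3 -c "
from h import *
shot('a3'); print(pointer('scene',cv2.imread('pics/a3_scene.png')))"
```

```text
t 9.1333 [554.1 -18.  136.2] w 25.3 F [ 2.4 -4.8  4.4]
scene 9.1333 angle,score,vis [-2.091  0.449  0.417]
[(np.float64(1.746), 4.0, np.float64(0.95)), (np.float64(1.803), 1.5, np.float64(0.76)), (np.float64(3.025), 2.5, np.float64(0.88)), (np.float64(-2.844), 2.0, np.float64(0.75)), (np.float64(-2.7), 4.5, np.float64(0.83)), (np.float64(-2.046), 6.5, np.float64(0.98)), (np.float64(-0.444), 5.0, np.float64(0.86))]
```

>>> apply_moves(
  moves="1 0.0119 -0.0055 0 0;1 0.0104 -0.0079 0 0;1 0.0084 -0.0100 0 0;1 0.0060 -0.0116 0 0;1 0.0034 -0.0126 0 0;1 0.0006 -0.0131 0 0;1 -0.0023 -0.0128 0 0;1 -0.0050 -0.0121 0 0;1 -0.0075 -0.0107 0 0;1 -0.0096 -0.0089 0 0;1 -0.0113 -0.0065 0 0;1 -0.0124 -0.0039 0 0;1 -0.0131 -0.0012 0 0;1 -0.0129 0.0017 0 0;1 -0.0123 0.0045 0 0;1 -0.0110 0.0070 0 0;1 -0.0093 0.0092 0 0;1 -0.0070 0.0110 0 0;1 -0.0045 0.0123 0 0;1 -0.0017 0.0129 0 0",
)

```text
time_s: 10.85
tcp_pos: [636.8, -76.0, 136.3]
ee_rot: [0.0, 1.0, -0.0, 0.003]
contact_force: [6.2, -1.9, 2.0]
grip_width: 24.6
```

```bash
python3 -c "
from h import *
shot('a4'); print(pointer('scene',cv2.imread('pics/a4_scene.png')))"
```

```text
t 10.85 [636.8 -76.  136.3] w 24.6 F [ 6.2 -1.9  2. ]
scene 10.85 angle,score,vis [0.113 0.471 0.323]
[(np.float64(-0.339), 4.0, np.float64(0.97)), (np.float64(0.027), 7.0, np.float64(0.98)), (np.float64(1.349), 4.5, np.float64(0.7)), (np.float64(1.454), 2.5, np.float64(0.78)), (np.float64(1.655), 18.5, np.float64(0.86)), (np.float64(3.025), 2.5, np.float64(0.85)), (np.float64(-2.696), 4.0, np.float64(0.84)), (np.float64(-0.431), 6.5, np.float64(0.93))]
```

```bash
sed -i 's/573.5,-74.4/575.5,-74.3/' tab.py; python3 tab.py 633.5 -75.8 -1.3 17.5,13.5x18,17.5 17.5,13.5x18,17.5
```

```text
1 0.0004 0.0182 0 0;1 0.0055 0.0130 0 0;1 0.0084 0.0114 0 0;1 0.0108 0.0090 0 0;1 0.0126 0.0064 0 0;1 0.0137 0.0031 0 0;1 0.0141 -0.0001 0 0;1 0.0137 -0.0034 0 0;1 0.0125 -0.0065 0 0;1 0.0107 -0.0092 0 0;1 0.0082 -0.0115 0 0;1 0.0053 -0.0131 0 0;1 0.0021 -0.0139 0 0;1 -0.0012 -0.0141 0 0;1 -0.0045 -0.0133 0 0;1 -0.0075 -0.0120 0 0;1 -0.0100 -0.0099 0 0;1 -0.0121 -0.0073 0 0;1 -0.0135 -0.0042 0 0;1 -0.0182 -0.0007 0 0
END [ 582.5 -133.9] 276.7
1 -0.0176 0.0049 0 0;1 -0.0121 0.0072 0 0;1 -0.0101 0.0099 0 0;1 -0.0074 0.0120 0 0;1 -0.0045 0.0133 0 0;1 -0.0013 0.0141 0 0;1 0.0021 0.0139 0 0;1 0.0053 0.0131 0 0;1 0.0082 0.0115 0 0;1 0.0106 0.0093 0 0;1 0.0125 0.0065 0 0;1 0.0137 0.0034 0 0;1 0.0141 0.0001 0 0;1 0.0137 -0.0031 0 0;1 0.0127 -0.0063 0 0;1 0.0108 -0.0091 0 0;1 0.0084 -0.0113 0 0;1 0.0055 -0.0130 0 0;1 0.0023 -0.0139 0 0;1 -0.0019 -0.0181 0 0
END [517.5 -89.5] 554.7
```

>>> apply_moves(
  moves="1 0.0004 0.0182 0 0;1 0.0055 0.0130 0 0;1 0.0084 0.0114 0 0;1 0.0108 0.0090 0 0;1 0.0126 0.0064 0 0;1 0.0137 0.0031 0 0;1 0.0141 -0.0001 0 0;1 0.0137 -0.0034 0 0;1 0.0125 -0.0065 0 0;1 0.0107 -0.0092 0 0;1 0.0082 -0.0115 0 0;1 0.0053 -0.0131 0 0;1 0.0021 -0.0139 0 0;1 -0.0012 -0.0141 0 0;1 -0.0045 -0.0133 0 0;1 -0.0075 -0.0120 0 0;1 -0.0100 -0.0099 0 0;1 -0.0121 -0.0073 0 0;1 -0.0135 -0.0042 0 0;1 -0.0182 -0.0007 0 0",
)

```text
time_s: 12.57
tcp_pos: [581.7, -133.7, 136.1]
ee_rot: [0.0, 1.0, 0.001, -0.001]
contact_force: [-2.9, 3.8, 10.0]
grip_width: 24.9
```

```bash
python3 -c "
from h import *
shot('a5'); print(pointer('scene',cv2.imread('pics/a5_scene.png')))"
```

```text
t 12.5667 [ 581.7 -133.7  136.1] w 24.9 F [-2.9  3.8 10. ]
scene 12.5667 angle,score,vis [2.552 0.53  0.51 ]
[(np.float64(1.855), 1.5, np.float64(0.75)), (np.float64(1.899), 1.5, np.float64(0.69)), (np.float64(2.008), 2.0, np.float64(0.62)), (np.float64(2.065), 1.5, np.float64(0.75)), (np.float64(2.13), 2.0, np.float64(0.81)), (np.float64(2.379), 12.5, np.float64(0.9)), (np.float64(2.584), 5.0, np.float64(0.78)), (np.float64(3.025), 2.5, np.float64(0.87)), (np.float64(-2.696), 4.0, np.float64(0.82)), (np.float64(-0.444), 5.0, np.float64(0.89))]
```

>>> apply_moves(
  moves="1 -0.0176 0.0049 0 0;1 -0.0121 0.0072 0 0;1 -0.0101 0.0099 0 0;1 -0.0074 0.0120 0 0;1 -0.0045 0.0133 0 0;1 -0.0013 0.0141 0 0;1 0.0021 0.0139 0 0;1 0.0053 0.0131 0 0;1 0.0082 0.0115 0 0;1 0.0106 0.0093 0 0;1 0.0125 0.0065 0 0;1 0.0137 0.0034 0 0;1 0.0141 0.0001 0 0;1 0.0137 -0.0031 0 0;1 0.0127 -0.0063 0 0;1 0.0108 -0.0091 0 0;1 0.0084 -0.0113 0 0;1 0.0055 -0.0130 0 0;1 0.0023 -0.0139 0 0;1 -0.0019 -0.0181 0 0",
)

```text
time_s: 14.28
tcp_pos: [518.5, -88.9, 136.2]
ee_rot: [-0.001, 1.0, 0.002, 0.002]
contact_force: [9.7, 3.7, 3.4]
grip_width: 24.7
```

```bash
python3 -c "
from h import *
shot('a6'); print(pointer('scene',cv2.imread('pics/a6_scene.png')))"; python3 tab.py 517.5 -89.5 194.7 17.5,13.5x18,17.5 17.5,13.5x18,17.5
```

```text
t 14.2833 [518.5 -88.9 136.2] w 24.7 F [9.7 3.7 3.4]
scene 14.2833 angle,score,vis [-1.149  0.55   0.448]
[(np.float64(2.113), 3.0, np.float64(0.7)), (np.float64(2.279), 6.0, np.float64(0.9)), (np.float64(2.353), 1.5, np.float64(0.57)), (np.float64(3.025), 2.5, np.float64(0.91)), (np.float64(-2.7), 4.5, np.float64(0.82)), (np.float64(-1.112), 5.5, np.float64(0.93)), (np.float64(-0.444), 5.0, np.float64(0.88))]
1 -0.0072 -0.0168 0 0;1 -0.0089 -0.0109 0 0;1 -0.0112 -0.0086 0 0;1 -0.0129 -0.0058 0 0;1 -0.0138 -0.0026 0 0;1 -0.0141 0.0008 0 0;1 -0.0135 0.0040 0 0;1 -0.0123 0.0070 0 0;1 -0.0102 0.0097 0 0;1 -0.0077 0.0118 0 0;1 -0.0047 0.0133 0 0;1 -0.0015 0.0140 0 0;1 0.0018 0.0140 0 0;1 0.0051 0.0132 0 0;1 0.0080 0.0116 0 0;1 0.0104 0.0095 0 0;1 0.0124 0.0067 0 0;1 0.0136 0.0037 0 0;1 0.0141 0.0004 0 0;1 0.0178 -0.0044 0 0
END [552.3 -18.9] 472.7
1 0.0155 -0.0096 0 0;1 0.0097 -0.0103 0 0;1 0.0069 -0.0122 0 0;1 0.0039 -0.0136 0 0;1 0.0006 -0.0141 0 0;1 -0.0026 -0.0138 0 0;1 -0.0059 -0.0129 0 0;1 -0.0087 -0.0111 0 0;1 -0.0110 -0.0088 0 0;1 -0.0128 -0.0060 0 0;1 -0.0138 -0.0028 0 0;1 -0.0141 0.0005 0 0;1 -0.0136 0.0037 0 0;1 -0.0123 0.0069 0 0;1 -0.0104 0.0095 0 0;1 -0.0079 0.0117 0 0;1 -0.0050 0.0132 0 0;1 -0.0017 0.0140 0 0;1 0.0016 0.0140 0 0;1 0.0068 0.0169 0 0
END [627.1 -43.7] 750.7
```

>>> apply_moves(
  moves="1 -0.0072 -0.0168 0 0;1 -0.0089 -0.0109 0 0;1 -0.0112 -0.0086 0 0;1 -0.0129 -0.0058 0 0;1 -0.0138 -0.0026 0 0;1 -0.0141 0.0008 0 0;1 -0.0135 0.0040 0 0;1 -0.0123 0.0070 0 0;1 -0.0102 0.0097 0 0;1 -0.0077 0.0118 0 0;1 -0.0047 0.0133 0 0;1 -0.0015 0.0140 0 0;1 0.0018 0.0140 0 0;1 0.0051 0.0132 0 0;1 0.0080 0.0116 0 0;1 0.0104 0.0095 0 0;1 0.0124 0.0067 0 0;1 0.0136 0.0037 0 0;1 0.0141 0.0004 0 0;1 0.0178 -0.0044 0 0",
)

```text
time_s: 16.0
tcp_pos: [552.7, -18.6, 136.1]
ee_rot: [-0.001, 1.0, 0.0, 0.001]
contact_force: [3.6, -4.8, 6.4]
grip_width: 25.1
```

```bash
python3 -c "
from h import *
shot('a7'); print(pointer('scene',cv2.imread('pics/a7_scene.png')))"
```

```text
t 16.0 [552.7 -18.6 136.1] w 25.1 F [ 3.6 -4.8  6.4]
scene 16.0 angle,score,vis [1.535 0.617 0.446]
[(np.float64(1.471), 4.5, np.float64(0.78)), (np.float64(1.742), 5.5, np.float64(0.89)), (np.float64(3.02), 2.0, np.float64(0.97)), (np.float64(-2.831), 4.5, np.float64(0.73)), (np.float64(-2.696), 5.0, np.float64(0.81)), (np.float64(-0.444), 5.0, np.float64(0.88))]
```

>>> apply_moves(
  moves="1 0.0155 -0.0096 0 0;1 0.0097 -0.0103 0 0;1 0.0069 -0.0122 0 0;1 0.0039 -0.0136 0 0;1 0.0006 -0.0141 0 0;1 -0.0026 -0.0138 0 0;1 -0.0059 -0.0129 0 0;1 -0.0087 -0.0111 0 0;1 -0.0110 -0.0088 0 0;1 -0.0128 -0.0060 0 0;1 -0.0138 -0.0028 0 0;1 -0.0141 0.0005 0 0;1 -0.0136 0.0037 0 0;1 -0.0123 0.0069 0 0;1 -0.0104 0.0095 0 0;1 -0.0079 0.0117 0 0;1 -0.0050 0.0132 0 0;1 -0.0017 0.0140 0 0;1 0.0016 0.0140 0 0;1 0.0068 0.0169 0 0",
)

```text
time_s: 17.72
tcp_pos: [629.4, -44.7, 136.2]
ee_rot: [0.0, 1.0, -0.0, 0.002]
contact_force: [1.8, -1.3, 7.3]
grip_width: 25.0
```

```bash
python3 -c "
from h import *
shot('a8'); print(pointer('scene',cv2.imread('pics/a8_scene.png')))"; python3 tab.py 627.1 -43.7 30.7 17.5,13.5x19 13.5x19,17.5
```

```text
t 17.7167 [629.4 -44.7 136.2] w 25.0 F [ 1.8 -1.3  7.3]
scene 17.7167 angle,score,vis [-2.169  0.452  0.435]
[(np.float64(1.236), 1.5, np.float64(0.55)), (np.float64(1.402), 1.5, np.float64(0.59)), (np.float64(1.611), 1.5, np.float64(0.67)), (np.float64(3.025), 2.5, np.float64(0.87)), (np.float64(-2.696), 4.0, np.float64(0.87)), (np.float64(-2.137), 7.0, np.float64(0.93)), (np.float64(-0.444), 5.0, np.float64(0.89))]
1 0.0116 0.0141 0 0;1 0.0116 0.0081 0 0;1 0.0131 0.0052 0 0;1 0.0139 0.0020 0 0;1 0.0141 -0.0014 0 0;1 0.0133 -0.0045 0 0;1 0.0119 -0.0076 0 0;1 0.0098 -0.0101 0 0;1 0.0072 -0.0122 0 0;1 0.0041 -0.0135 0 0;1 0.0009 -0.0140 0 0;1 -0.0024 -0.0139 0 0;1 -0.0056 -0.0130 0 0;1 -0.0085 -0.0113 0 0;1 -0.0109 -0.0089 0 0;1 -0.0127 -0.0062 0 0;1 -0.0137 -0.0031 0 0;1 -0.0141 0.0002 0 0;1 -0.0137 0.0036 0 0;1 -0.0125 0.0066 0 0
END [ 609.7 -123.6] 304.7
1 -0.0105 0.0093 0 0;1 -0.0081 0.0116 0 0;1 -0.0052 0.0131 0 0;1 -0.0020 0.0139 0 0;1 0.0014 0.0141 0 0;1 0.0045 0.0133 0 0;1 0.0076 0.0119 0 0;1 0.0101 0.0098 0 0;1 0.0122 0.0072 0 0;1 0.0135 0.0041 0 0;1 0.0140 0.0009 0 0;1 0.0139 -0.0024 0 0;1 0.0130 -0.0056 0 0;1 0.0113 -0.0085 0 0;1 0.0089 -0.0109 0 0;1 0.0062 -0.0127 0 0;1 0.0031 -0.0137 0 0;1 -0.0002 -0.0141 0 0;1 -0.0036 -0.0137 0 0;1 -0.0091 -0.0158 0 0
END [ 528.7 -111.8] 578.7
```

```bash
python3 tab.py 627.1 -43.7 30.7 17.3,13.3x19 13.3x19,17.3
```

```text
1 0.0115 0.0140 0 0;1 0.0113 0.0080 0 0;1 0.0129 0.0052 0 0;1 0.0137 0.0022 0 0;1 0.0139 -0.0011 0 0;1 0.0132 -0.0043 0 0;1 0.0119 -0.0072 0 0;1 0.0099 -0.0097 0 0;1 0.0074 -0.0118 0 0;1 0.0045 -0.0131 0 0;1 0.0014 -0.0138 0 0;1 -0.0019 -0.0138 0 0;1 -0.0049 -0.0130 0 0;1 -0.0078 -0.0115 0 0;1 -0.0103 -0.0094 0 0;1 -0.0121 -0.0067 0 0;1 -0.0134 -0.0038 0 0;1 -0.0139 -0.0006 0 0;1 -0.0136 0.0025 0 0;1 -0.0127 0.0057 0 0
END [ 606.1 -125.9] 300.7
1 -0.0111 0.0084 0 0;1 -0.0088 0.0108 0 0;1 -0.0061 0.0125 0 0;1 -0.0031 0.0135 0 0;1 0.0002 0.0139 0 0;1 0.0033 0.0135 0 0;1 0.0063 0.0124 0 0;1 0.0091 0.0106 0 0;1 0.0112 0.0082 0 0;1 0.0128 0.0054 0 0;1 0.0137 0.0023 0 0;1 0.0138 -0.0009 0 0;1 0.0133 -0.0040 0 0;1 0.0120 -0.0070 0 0;1 0.0101 -0.0096 0 0;1 0.0076 -0.0116 0 0;1 0.0047 -0.0131 0 0;1 0.0016 -0.0138 0 0;1 -0.0016 -0.0138 0 0;1 -0.0068 -0.0167 0 0
END [ 523.9 -104.9] 570.7
```

>>> apply_moves(
  moves="1 0.0115 0.0140 0 0;1 0.0113 0.0080 0 0;1 0.0129 0.0052 0 0;1 0.0137 0.0022 0 0;1 0.0139 -0.0011 0 0;1 0.0132 -0.0043 0 0;1 0.0119 -0.0072 0 0;1 0.0099 -0.0097 0 0;1 0.0074 -0.0118 0 0;1 0.0045 -0.0131 0 0;1 0.0014 -0.0138 0 0;1 -0.0019 -0.0138 0 0;1 -0.0049 -0.0130 0 0;1 -0.0078 -0.0115 0 0;1 -0.0103 -0.0094 0 0;1 -0.0121 -0.0067 0 0;1 -0.0134 -0.0038 0 0;1 -0.0139 -0.0006 0 0;1 -0.0136 0.0025 0 0;1 -0.0127 0.0057 0 0",
)

```text
time_s: 19.43
tcp_pos: [605.8, -126.4, 136.0]
ee_rot: [0.0, 1.0, 0.001, -0.001]
contact_force: [-1.6, 0.7, 9.3]
grip_width: 25.0
```

>>> apply_moves(
  moves="1 -0.0111 0.0084 0 0;1 -0.0088 0.0108 0 0;1 -0.0061 0.0125 0 0;1 -0.0031 0.0135 0 0;1 0.0002 0.0139 0 0;1 0.0033 0.0135 0 0;1 0.0063 0.0124 0 0;1 0.0091 0.0106 0 0;1 0.0112 0.0082 0 0;1 0.0128 0.0054 0 0;1 0.0137 0.0023 0 0;1 0.0138 -0.0009 0 0;1 0.0133 -0.0040 0 0;1 0.0120 -0.0070 0 0;1 0.0101 -0.0096 0 0;1 0.0076 -0.0116 0 0;1 0.0047 -0.0131 0 0;1 0.0016 -0.0138 0 0;1 -0.0016 -0.0138 0 0;1 -0.0068 -0.0167 0 0",
)

```text
time_s: 21.1
tcp_pos: [524.9, -104.3, 136.1]
ee_rot: [-0.0, 1.0, 0.002, 0.001]
contact_force: [7.8, 6.4, 4.8]
grip_width: 25.1
```

```bash
python3 -c "
from h import *
shot('a10'); print(pointer('scene',cv2.imread('pics/a10_scene.png')))"
```

```text
t 21.1 [ 524.9 -104.3  136.1] w 25.1 F [7.8 6.4 4.8]
scene 21.1 angle,score,vis [-0.241  0.517  0.501]
[(np.float64(2.152), 3.5, np.float64(0.69)), (np.float64(2.327), 3.5, np.float64(0.78)), (np.float64(3.025), 2.5, np.float64(0.88)), (np.float64(-2.696), 4.0, np.float64(0.89)), (np.float64(-0.444), 5.0, np.float64(0.89))]
```

```bash
python3 - <<'E'
import re
s=open('h.py').read()
s=s.replace("def disc(c,img):\n    M=model()","def disc(c,img,near=None):\n    M=model()").replace("i=s.argmax()\n    tf","s=s if near is None else np.where(abs((ts+POINT0-Y0-near+np.pi)%(2*np.pi)-np.pi)<.5,s,0); i=s.argmax()\n    tf")
open('h.py','w').write(s)
E
python3 -c "
from h import *
im=cv2.imread('pics/a10_scene.png'); print(disc('scene',im,2.94))
cv2.imwrite('pics/a10.png',cv2.resize(im[150:330,230:450],None,fx=2,fy=2))"; python3 tab.py 523.9 -104.9 210.7 17.3,13.3x10
```

```text
(np.float64(2.871087053403201), np.float64(0.5085714285714286), np.float64(0.2468354430379747))
1 -0.0115 -0.0140 0 0;1 -0.0113 -0.0080 0 0;1 -0.0129 -0.0052 0 0;1 -0.0137 -0.0022 0 0;1 -0.0139 0.0011 0 0;1 -0.0132 0.0043 0 0;1 -0.0119 0.0072 0 0;1 -0.0099 0.0097 0 0;1 -0.0074 0.0118 0 0;1 -0.0045 0.0131 0 0;1 -0.0014 0.0138 0 0
END [635.5 -73.3] 361.0
```

View pics/a10.png

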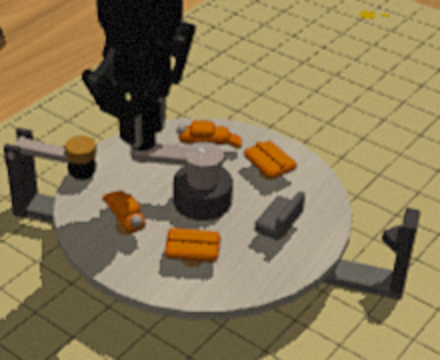

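The seat is at right (280,215) and the pointer is hidden behind the bracket at left, consistent with an angle of about 2.87. Mean speed since the last fix is 1.48 rad/s. Next I'll simulate the stop.

```bash
cat > sim.py <<'E'
import numpy as np
def sim(steps,th,w,D=.056,J=.034,lag=.04,pause=.05,wc0=2.79):
    cmd=np.r_[np.zeros(int(pause*1200)),np.repeat(np.radians(steps)*12,100),np.zeros(1800)]; wc=wc0; dt=1/1200
    for c in cmd:
        wc+=(c-wc)*dt/lag; tq=.055*(wc-w)-.01*w
        if abs(w)<1e-3 and abs(tq)<D: w=0.; continue
        wn=w+dt*(tq-D*(np.sign(w) or np.sign(tq)))/J
        w=0. if w*wn<0 else wn; th+=w*dt
    return th,w
if __name__=="__main__":
    for n in range(15,24):
        st=[17.3]+[13.3]*n+[11,8,5,2.5]
        print(n,[np.round(sim(st,2.87,1.48,D=D)[0]-2*np.pi,3) for D in (.048,.056,.064)])
E
python3 sim.py
```

```text
15 [np.float64(-0.584), np.float64(-0.787), np.float64(-0.982)]
16 [np.float64(-0.449), np.float64(-0.663), np.float64(-0.867)]
17 [np.float64(-0.315), np.float64(-0.538), np.float64(-0.753)]
18 [np.float64(-0.18), np.float64(-0.414), np.float64(-0.639)]
19 [np.float64(-0.045), np.float64(-0.289), np.float64(-0.524)]
20 [np.float64(0.089), np.float64(-0.165), np.float64(-0.41)]
21 [np.float64(0.224), np.float64(-0.04), np.float64(-0.296)]
22 [np.float64(0.359), np.float64(0.084), np.float64(-0.181)]
23 [np.float64(0.494), np.float64(0.209), np.float64(-0.067)]
```

```bash
python3 tab.py 523.9 -104.9 210.7 17.3,13.3x13
```

```text
1 -0.0115 -0.0140 0 0;1 -0.0113 -0.0080 0 0;1 -0.0129 -0.0052 0 0;1 -0.0137 -0.0022 0 0;1 -0.0139 0.0011 0 0;1 -0.0132 0.0043 0 0;1 -0.0119 0.0072 0 0;1 -0.0099 0.0097 0 0;1 -0.0074 0.0118 0 0;1 -0.0045 0.0131 0 0;1 -0.0014 0.0138 0 0;1 0.0019 0.0138 0 0;1 0.0049 0.0130 0 0;1 0.0078 0.0115 0 0
END [620.9 -35. ] 400.9
```

>>> apply_moves(
  moves="1 -0.0115 -0.0140 0 0;1 -0.0113 -0.0080 0 0;1 -0.0129 -0.0052 0 0;1 -0.0137 -0.0022 0 0;1 -0.0139 0.0011 0 0;1 -0.0132 0.0043 0 0;1 -0.0119 0.0072 0 0;1 -0.0099 0.0097 0 0;1 -0.0074 0.0118 0 0;1 -0.0045 0.0131 0 0;1 -0.0014 0.0138 0 0",
)

```text
time_s: 22.07
tcp_pos: [636.9, -74.6, 136.1]
ee_rot: [0.001, 1.0, -0.001, 0.001]
contact_force: [1.2, -1.7, 7.6]
grip_width: 25.1
```

```bash
python3 -c "
from h import *
shot('b1'); im=cv2.imread('pics/b1_scene.png'); print(pointer('scene',im), disc('scene',im,4.25))"
```

```text
t 22.0667 [636.9 -74.6 136.1] w 25.1 F [ 1.2 -1.7  7.6]
scene 22.0667 angle,score,vis [-1.985  0.454  0.412]
[(np.float64(1.345), 4.0, np.float64(0.71)), (np.float64(1.476), 3.0, np.float64(0.67)), (np.float64(1.672), 13.5, np.float64(0.88)), (np.float64(3.025), 2.5, np.float64(0.85)), (np.float64(-2.696), 4.0, np.float64(0.83)), (np.float64(-1.941), 6.5, np.float64(0.96)), (np.float64(-0.444), 5.0, np.float64(0.88))] (np.float64(-1.9848800596655334), np.float64(0.4542199488491049), np.float64(0.28956999085086915))
```

```bash
python3 - <<'E'
from sim import *
for n in range(4,12):
    print(n,[np.round(sim([15]+[13.3]*n+[11,8,5,2.5],-1.945,1.5,D=D)[0],3) for D in (.05,.054,.058)])
E
python3 tab.py 635.5 -73.3 1.0 15,13.3x9,11,8,5,2.5
```

```text
4 [np.float64(-0.635), np.float64(-0.682), np.float64(-0.727)]
5 [np.float64(-0.505), np.float64(-0.557), np.float64(-0.606)]
6 [np.float64(-0.374), np.float64(-0.431), np.float64(-0.485)]
7 [np.float64(-0.243), np.float64(-0.305), np.float64(-0.364)]
8 [np.float64(-0.112), np.float64(-0.179), np.float64(-0.243)]
9 [np.float64(0.019), np.float64(-0.052), np.float64(-0.121)]
10 [np.float64(0.151), np.float64(0.074), np.float64(0.0)]
11 [np.float64(0.282), np.float64(0.201), np.float64(0.122)]
1 0.0023 0.0155 0 0;1 0.0054 0.0129 0 0;1 0.0081 0.0112 0 0;1 0.0106 0.0091 0 0;1 0.0123 0.0064 0 0;1 0.0135 0.0034 0 0;1 0.0139 0.0002 0 0;1 0.0135 -0.0030 0 0;1 0.0125 -0.0060 0 0;1 0.0108 -0.0088 0 0;1 0.0072 -0.0090 0 0;1 0.0041 -0.0073 0 0;1 0.0021 -0.0048 0 0;1 0.0008 -0.0025 0 0
END [518.4 -56. ] 162.2
```

Going with n=9, followed by still rows so the disc settles.

>>> apply_moves(
  moves="1 0.0023 0.0155 0 0;1 0.0054 0.0129 0 0;1 0.0081 0.0112 0 0;1 0.0106 0.0091 0 0;1 0.0123 0.0064 0 0;1 0.0135 0.0034 0 0;1 0.0139 0.0002 0 0;1 0.0135 -0.0030 0 0;1 0.0125 -0.0060 0 0;1 0.0108 -0.0088 0 0;1 0.0072 -0.0090 0 0;1 0.0041 -0.0073 0 0;1 0.0021 -0.0048 0 0;1 0.0008 -0.0025 0 0;1 0 0 0 0;1 0 0 0 0;1 0 0 0 0;1 0 0 0 0;1 0 0 0 0;1 0 0 0 0",
)

```text
time_s: 23.78
tcp_pos: [519.1, -57.1, 136.1]
ee_rot: [0.0, 1.0, -0.0, 0.0]
contact_force: [2.0, -0.1, 7.4]
grip_width: 25.0
```

```bash
python3 -c "
from h import *
shot('b2'); im=cv2.imread('pics/b2_scene.png'); print(pointer('scene',im), disc('scene',im,0))
shot('b3',('scene','top')); im=cv2.imread('pics/b3_scene.png'); print(pointer('scene',im), disc('scene',im,0))
t=cv2.imread('pics/b3_top.png')
print(proj('scene',[[A[0]+165*np.cos(Y0),A[1]+165*np.sin(Y0),60]])-[340,200])
cv2.imwrite('pics/b3.png',np.hstack([cv2.resize(im[200:320,340:460],(480,480),interpolation=2),cv2.resize(t[110:230,200:320],(300,300),interpolation=2) if 0 else cv2.resize(t[120:200,230:283],(318,480),interpolation=2)]))"
```

```text
t 23.7833 [519.1 -57.1 136.1] w 25.0 F [ 2.  -0.1  7.4]
scene 23.7833 angle,score,vis [-0.063  0.511  0.359]
[(np.float64(-0.113), 7.0, np.float64(0.99)), (np.float64(2.113), 4.0, np.float64(0.9)), (np.float64(3.025), 2.5, np.float64(0.92)), (np.float64(-2.696), 4.0, np.float64(0.86)), (np.float64(-0.444), 5.0, np.float64(0.89))] (np.float64(-0.06264612981410922), np.float64(0.510974987238387), np.float64(0.27212094264117387))
t 23.8333 [519.2 -57.1 136.1] w 25.2 F [ 2.  -0.7  6.9]
scene 23.8333 angle,score,vis [-0.035  0.517  0.362]
top 23.8833 angle,score,vis [-0.062  0.43   0.268]
[(np.float64(-0.113), 7.0, np.float64(0.99)), (np.float64(2.135), 7.5, np.float64(0.85)), (np.float64(3.025), 2.5, np.float64(0.89)), (np.float64(-2.835), 3.0, np.float64(0.63)), (np.float64(-2.696), 4.0, np.float64(0.85)), (np.float64(-0.44), 4.5, np.float64(0.93))] (np.float64(-0.03504928679400132), np.float64(0.5170657157412124), np.float64(0.29203935599284436))
[[71.95060687 66.73361405]]
```

View pics/b3.png

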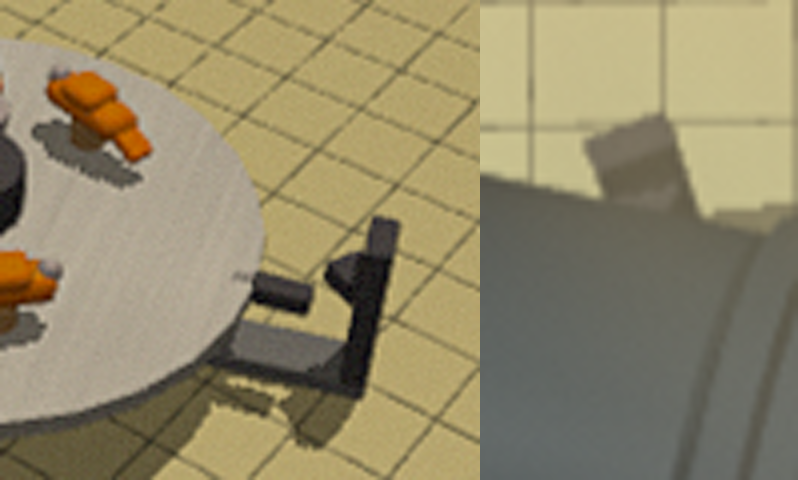

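The pointer is at rest (two identical pictures), with its tip at (313,290) in the crop, a little short of the post's tooth at (330,275). The detector also sees its side face, so I'll fit the 3D box silhouettes of both pointer and post.

```bash
cat >> h.py <<'E'
def hull(c,yaw,x0,x1,w,z0,z1):
    u=np.array([np.cos(yaw),np.sin(yaw)]);v=np.array([-u[1],u[0]])
    X=[[*(A+x*u+y*v),z] for x in(x0,x1) for y in(-w/2,w/2) for z in(z0,z1)]
    m=np.zeros((1920,2560),np.uint8); p=(proj(c,X)+.5)*4-.5
    cv2.fillConvexPoly(m,cv2.convexHull(p.round().astype(np.int32)),1); return m
def boxfit(img,box,lo,hi,vmax=75,c="scene"):
    h=cv2.cvtColor(cv2.resize(img,None,fx=4,fy=4,interpolation=cv2.INTER_CUBIC),cv2.COLOR_BGR2HSV)
    dark=((h[...,2]<vmax)).astype(np.uint8); best=[]
    for a in np.arange(lo,hi,.004):
        m=hull(c,a+Y0,*box); ring=cv2.dilate(m,np.ones((17,17),np.uint8))-m
        best.append((dark[m>0].mean()-dark[ring>0].mean(),a))
    best=np.array(best); w=np.clip(best[:,0]-.9*best[:,0].max(),0,None); return round((best[:,1]*w).sum()/w.sum(),4),best[:,0].max().round(3)
PB=(153,177,14,48,60); QB=(196,210,30,30,95)
def final(img): 
    for v in (60,75,90): print("vmax",v,"pointer",boxfit(img,PB,-.25,.2,v),"post",boxfit(img,QB,-.1,.1,v))
E
python3 -c "
from h import *
im=cv2.imread('pics/b3_scene.png'); final(im)
h=cv2.cvtColor(im,cv2.COLOR_BGR2HSV); print(h[270,338+70:340+76],h[287,408],h[268,436])
for a in (0,-.05,-.1): print(a,(proj('scene',[[*(A+r*np.array([np.cos(a+Y0),np.sin(a+Y0)])),60] for r in (150,177)])-[340,200])*4)
"
```

```text
vmax 60 pointer (np.float64(-0.0842), np.float64(0.419)) post (np.float64(-0.0676), np.float64(0.568))
vmax 75 pointer (np.float64(-0.078), np.float64(0.686)) post (np.float64(-0.0231), np.float64(0.625))
vmax 90 pointer (np.float64(-0.0776), np.float64(0.702)) post (np.float64(-0.0185), np.float64(0.596))
[[ 13  36  63]
 [170  13  61]
 [163  35  66]
 [163  30  60]
 [  4  30  68]
 [ 14  52  84]
 [ 22  70  99]
 [ 23  85 123]] [ 17  34 106] [123 100  23]
0 [[256.98574015 260.50741244]
 [312.62465506 272.11131188]]
-0.05 [[253.96321431 270.2817369 ]
 [309.42912044 283.82055474]]
-0.1 [[250.13566151 279.98608773]
 [305.26517957 295.47242086]]
```

Run:
```python
from sim import *
for st in ([8],[10],[12],[14],[16],[18],[20],[12,12],[10,10]):
    print(st,[np.round(sim(st,0,0.,D=D,wc0=0,pause=0)[0],3) for D in (.048,.054,.06)])
```

```text
[8] [np.float64(0.003), np.float64(0.002), np.float64(0.001)]
[10] [np.float64(0.007), np.float64(0.005), np.float64(0.003)]
[12] [np.float64(0.013), np.float64(0.01), np.float64(0.008)]
[14] [np.float64(0.021), np.float64(0.016), np.float64(0.013)]
[16] [np.float64(0.029), np.float64(0.024), np.float64(0.02)]
[18] [np.float64(0.039), np.float64(0.033), np.float64(0.028)]
[20] [np.float64(0.05), np.float64(0.043), np.float64(0.036)]
[12, 12] [np.float64(0.058), np.float64(0.049), np.float64(0.04)]
[10, 10] [np.float64(0.036), np.float64(0.029), np.float64(0.022)]
```

```bash
python3 tab.py 518.4 -56 162.2 13,13
```

```text
1 0.0027 -0.0133 0 0;1 -0.0004 -0.0136 0 0
END [516.1 -82.9] 188.2
```

>>> apply_moves(
  moves="1 0.0027 -0.0133 0 0;1 -0.0004 -0.0136 0 0;1 0 0 0 0;1 0 0 0 0;1 0 0 0 0;1 0 0 0 0;1 0 0 0 0;1 0 0 0 0",
)

```text
time_s: 24.6
tcp_pos: [517.5, -83.4, 136.2]
ee_rot: [-0.0, 1.0, 0.0, 0.001]
contact_force: [3.4, 0.2, 6.3]
grip_width: 25.5
```

```bash
python3 -c "
from h import *
shot('b4'); im=cv2.imread('pics/b4_scene.png'); print(disc('scene',im,0)); final(im)
cv2.imwrite('pics/b4.png',cv2.resize(im[230:310,380:460],(560,560),interpolation=2))"
```

```text
t 24.6 [517.5 -83.4 136.2] w 25.5 F [3.4 0.2 6.3]
scene 24.6 angle,score,vis [0.036 0.54  0.387]
(np.float64(0.03555437627500124), np.float64(0.5395465994962216), np.float64(0.2804459691252144))
vmax 60 pointer (np.float64(-0.0148), np.float64(0.431)) post (np.float64(-0.0765), np.float64(0.574))
vmax 75 pointer (np.float64(-0.012), np.float64(0.687)) post (np.float64(-0.0233), np.float64(0.622))
vmax 90 pointer (np.float64(-0.0117), np.float64(0.711)) post (np.float64(-0.018), np.float64(0.6))
```

View pics/b4.png

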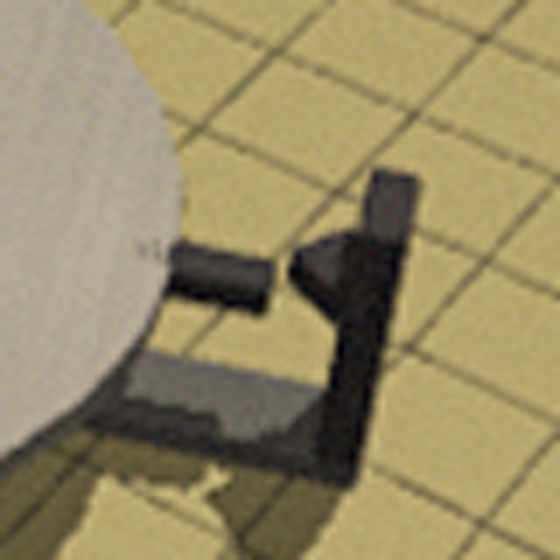

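The pointer fits at -0.012 and the post at -0.02 in the same frame. In the crop, the pointer axis (175,255)–(272,270) aims at the tooth tip (292,262). It's aligned, so I'll release and withdraw.

>>> apply_moves(
  moves="0.2 0 0 0 0;-0.1 0 0 0 0;-0.4 0 0 0 0;-0.4 0 0 0 0;-0.4 0 0 0 0;-0.4 0 0 0 0;-0.4 0 0 -0.01 0;-0.4 0 0 -0.02 0;-0.4 0 0 -0.03 0;-0.4 0 0 -0.03 0;-0.4 0 0 -0.03 0;-0.4 0 0 -0.02 0;-0.4 0.02 0.02 0 0;-0.4 0.03 0.03 0 0;-0.4 0.03 0.03 0 0;-0.4 0.03 0.03 0 0;-0.4 0.02 0.03 0 0;-0.4 0 0.03 0 0;-0.4 0 0 0 0;-0.4 0 0 0 0",
)

```text
time_s: 26.32
tcp_pos: [387.7, 86.4, 276.4]
ee_rot: [-0.002, 1.0, -0.0, 0.001]
contact_force: [0.1, -0.1, -0.6]
grip_width: 59.8
```

```bash
python3 -c "
from h import *
shot('c1',('scene','top')); im=cv2.imread('pics/c1_scene.png'); final(im); t=cv2.imread('pics/c1_top.png')
for v in (75,90,105): print('top pointer',boxfit(t,PB,-.15,.15,v,'top'))
cv2.imwrite('pics/c1.png',np.hstack([im[130:330,220:460],cv2.resize(t[130:230,220:340],(480,400),interpolation=2)[:200*2:2] if 0 else cv2.resize(t[130:230,230:350],(240,200),interpolation=2)]))"
```

```text
t 26.3167 [387.7  86.4 276.4] w 59.8 F [ 0.1 -0.1 -0.6]
scene 26.3167 angle,score,vis [0.036 0.545 0.392]
top 26.3667 angle,score,vis [0.005 0.81  0.455]
vmax 60 pointer (np.float64(-0.0139), np.float64(0.487)) post (np.float64(-0.0579), np.float64(0.555))
vmax 75 pointer (np.float64(-0.0118), np.float64(0.702)) post (np.float64(-0.0219), np.float64(0.617))
vmax 90 pointer (np.float64(-0.0118), np.float64(0.705)) post (np.float64(-0.0137), np.float64(0.581))
top pointer (np.float64(nan), np.float64(0.0))
top pointer (np.float64(nan), np.float64(0.0))
top pointer (np.float64(nan), np.float64(0.0))h.py:80: RuntimeWarning: invalid value encountered in scalar divide
  best=np.array(best); w=np.clip(best[:,0]-.9*best[:,0].max(),0,None); return round((best[:,1]*w).sum()/w.sum(),4),best[:,0].max().round(3)
```

View pics/c1.png

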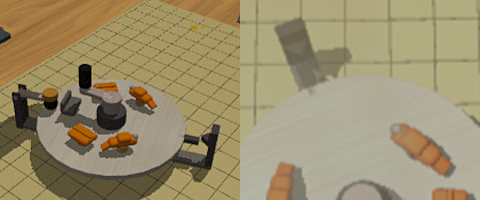

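The pointer stands in front of the post, at (195,137) on the left. The top camera's part fit gives 0.005 rad, and nothing moved on release. Handing in.

```bash
python3 -c "
from cell import *
print(close_job())"
```

```text
the job is handed in; nothing more can be done
None
```

I cranked the carousel anticlockwise by the knob alone, stopped it at the index, let go and withdrew. The job was handed in at about 26 s.

- **Speed:** The disc averaged about 1.48 to 1.54 rad/s from about 12.5 s to 22 s, well over the six seconds. These are averages between pictures 1 to 3 s apart, so I did not see the momentary speed. Each picture holds the arm still for 0.05 s. I sped up the crank slightly around most of them to keep any dip small.
- **Stop:** The disc first came to rest about 0.06 rad short of the index. One short push of the crank brought it the rest of the way.
- **Final position:** After release, the pointer fitted at -0.012 rad and the index post at about -0.02 rad in the same frame. The top camera's fit of the parts gave 0.005 rad. The pointer had not moved when I let go, and the contact force was about zero.
- **Checks that disagreed or failed:**
    - The scene camera's fit of the parts gave 0.036 rad at the end. That fit was up to 0.07 rad off earlier, so I relied on the pointer and post.
    - The dark-pixel pointer fit in the top view found nothing.
    - My first angle estimator was ambiguous while the disc was turning, so I replaced it.
- **Not checked:** I did not re-measure the jars and chassis, but the arm never went near them.

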